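# Sort the washed feeding things into their trays

### The job

Put the washed feeding things away: lay the two bottle collars flat, side by side, inside the square tray, the stainless tong flat and lengthwise in the middle of the long tray, stand the orange scoop on its bottom in the middle of the saucer, and stand the empty bottle upright in the round coaster. Do not let the bottle fall over on the way.

Things in the scene. Friction and masses are not known exactly. Their poses are not given: they have to be found in the camera images.
- collar_a: One of two alike: a white plastic bottle screw collar: a ribbed open ring lying flat, outside diameter 48 mm (49 over the ribs), bore 36 mm, height 20 mm, 18 g; the same in look as the other collar. Origin: centre of its underside, z up
- collar_b: One of two alike: a white plastic bottle screw collar: a ribbed open ring lying flat, outside diameter 48 mm (49 over the ribs), bore 36 mm, height 20 mm, 18 g; the same in look as the other collar. Origin: centre of its underside, z up
- scoop: Orange plastic measuring scoop standing on its flat bottom: a round open bowl 40 mm across at the rim (36 at the bottom), 30 mm high, with a flat handle 12 mm wide and 4 mm thick, its underside 25 mm above the bottom, that reaches along the scoop's own -x to 78 mm from the bowl's centre. 15 g. Origin: centre of the bowl's underside, z up. Take the bowl across y
- tong: Stainless bottle tong lying flat, rigid (it does not squeeze shut), 164 mm long along its x, 16 mm high: two straight parallel arms, 34 mm over both, from x = -67 to +43 mm; the rear closes in a bend at -x, the black-tipped jaws at +x are 48 mm over both. 50 to 80 g. Origin: at the bottom, midway between the arms and at mid-length, near its balance point, z up. Take it across y
- bottle: Empty whitish polypropylene feeding bottle standing upright, open at the top: body 56 mm in diameter up to 84 mm height, then a shoulder to a 40 mm neck, 115 mm high in all; 40 to 70 g. Origin: centre of its underside, z up
- square_tray: Square white plastic tray, fixed, for the collars: 130 mm by 130 mm outside, 122 by 122 inside, floor 4 mm thick, low walls 13 mm high. Origin: centre of its underside, x and y along its sides
- long_tray: Long narrow aluminium tray, fixed, for the tong: 220 mm along its x by 90 mm along its y outside, 212 by 82 inside, floor 4 mm thick, low walls 13 mm high. Origin: centre of its underside
- saucer: White ceramic saucer, fixed, for the scoop: 144 mm in diameter at the rim, rim 14 mm high, flat well about 90 to 100 mm in diameter whose floor is 4 mm above the counter. Origin: centre of its underside
- coaster: Round stainless bottle coaster, fixed, for the bottle: 86 mm in outside diameter, upright rim 13 mm high and 4 mm thick (78 mm inside), floor 4 mm thick. Origin: centre of its underside
Mind the look-alikes: they are no part of the job. What is shaped like the collar_b but black or red is not meant.

How it is judged:
By the outcome, as a careful person would: the job done as asked, in the order asked, and still so for the second after the job is handed in, with the robot touching nothing.
It also fails if it takes over 128 s, if anything falls off the work surface, if the arm or the gripper's body presses on something with over 40 N, if the wrist force passes 120 N, or if a joint passes its speed limit or range.

### The arm

A 7-joint arm with a two-finger parallel gripper is mounted at the origin on the work surface. World frame = base frame: x ahead of the robot, y to its left, z up, the work surface at z = 0. Lengths are in m, angles in rad, forces in N, time in s.
With the tool pointing down it reaches from about 0.425 to 0.975 m from the base axis. Payload 16.7 kg.
Tool frame: the origin (TCP) lies midway between the tips of the shut fingers; the grasp point (between the pads) lies 19 mm behind it (r.tcp_to_grasp is the distance from the TCP to the grasp point, in m); z points along the fingers, y is the direction in which the jaws open and shut (so a half turn about z gives the same grasp; the last joint's range is limited). The gripper opens to 85 mm and grips with 20 to 120 N. Pads are 22 mm wide; open, the fingers measure 114 mm over their backs; the gripper's body (76 mm by 85 mm) begins 54 mm behind the grasp point. The pads swing forward as they close: fully open they stand 13 mm farther back than shut.
Start: joints at [1.075, 0.426, 0.074, 1.606, -0.034, 1.111, -0.067], TCP at [0.229, -0.635, 0.231] pointing down, gripper open.
Joint ranges: [-2.85, 2.85], [-0.5, 2.14], [-1.23, 1.37], [0.21, 2.46], [-1.02, 4.16], [0.16, 2.05], [-2.73, 2.73]. Speed limits (rad/s): [1.89, 1.89, 2.39, 2.39, 3.01, 3.01, 3.01].

### API

Orientations are given as [roll, pitch, yaw] about the fixed x, y, z axes, in that order (R = Rz(yaw) Ry(pitch) Rx(roll)).
In Python, from rig import monitor, camera, get_calibration, finish_job, r gives the robot as it stands. The module is installed in compiled form; this text tells all that it offers.
- The arm moves only by the tool arm_command, never from a script. Its argument "commands" is a list of rows, each a list of 4 numbers: the shift along the tool's x, y, z in mm, then the turn about the tool's z in rad. A call has exactly 10 rows; each row is the pose to reach, as a shift and turn from the pose commanded when the call began, along the tool's axes at that moment; what a row does not reach only later rows make up. A row lasts 1/8 s, in which the tool goes at most 62.5 mm and 10.7 degrees, less where a joint would pass 70% of its speed; a pose out of reach is approached as far as the arm can. A call with a gripper value outside its range is refused whole. "jaw" is the opening, from 0 (shut) to 1 (fully open), set as the call begins (left out, the last holds). The fingers move at their own pace and stop on an object; "newtons" is the grip in N (left out, the last holds). Time passes only in rows, so rows that repeat a pose let the fingers close, or fill a call up. It gives the time, the measured TCP pose, the force and the opening at its end, in the units of the state.
- monitor.observe(): the state, without advancing time (a new reading comes with each control period).
- camera(name): name is "scene" or "side" or "wrist"; returns the picture (480x640x3 uint8, blue, green, red); there is no depth.
- get_calibration(name): a dict with "K" (3x3 intrinsics, pixels), "R" (3x3) and "t" (3): a world point X has camera coordinates R X + t; the wrist camera has in their place "mount" (4x4, takes a point from camera to tool coordinates, whose origin is the TCP and whose axes are the flange's). Camera axes: x right, y down, z forward; pixel columns grow to the right and rows downward; lengths in m; the calibration is good to about 2 mm. A picture is of the moment at which its call begins: read the wrist's pose just before it. get_calibration takes no time and is no camera call.
- finish_job(): hands the job in, once; it reports no verdict.
The state is a dict: "time": time; "joints": joint angles; "joint_vel": joint speeds; "joint_efforts": joint torques, N m; "position": TCP position; "eef_rot": TCP orientation; "wrist_force": force on the tool from outside, world axes, zero at the start; "wrist_torque": the same for the moment, N m; "gripper_width": finger opening in m.
Only numpy, scipy, OpenCV 4.12 (cv2) and the standard library are available. Lean on these libraries where they do the work, as an engineer would, in place of code of your own. Each camera call takes 0.05 s, during which the arm holds its last target. There are 200 camera calls.

## Working session

There is one attempt and no reset: what is moved stays moved. The work goes in short steps, Python scripts to look and compute and a tool call to move; the robot and the scene stay as the last step left them, time stands still between calls to the robot, and variables do not carry over. Pictures are saved under pics/ and viewed, about 12 in all and at most 16, crops included, and the job is handed in when it is done.

Besides the shell and the picture viewer there is one more tool, called after "Emit:" in YAML: its name, and indented under it one key for each argument. arm_command: Moves the arm, as the interface text tells. Its arguments: {"type":"object","properties":{"commands":{"type":"array","items":{"type":"array","items":{"type":"number"}}},"jaw":{"type":"number"},"newtons":{"type":"number"}},"required":["commands"]}

```bash
mkdir -p pics
python3 - <<'E'
from rig import monitor, camera, get_calibration, r
import cv2
s=monitor.observe(); print(s)
for n in("scene","side"):
    cv2.imwrite(f"pics/{n}0.png",camera(n)); print(n,get_calibration(n))
print(get_calibration("wrist"), r.tcp_to_grasp)
E
```

```text
{'time': 0.0, 'joints': array([ 1.07449856,  0.42676579,  0.0738283 ,  1.60666551, -0.03409647,
        1.11079114, -0.06708469]), 'joint_vel': array([ 0.00019999,  0.00017632, -0.00093218, -0.00032289,  0.00056175,
        0.00024818,  0.00016184]), 'joint_efforts': array([ 2.59942872e-04, -9.49840021e+01,  3.76076460e+00, -4.63525200e+01,
        1.92181306e-02,  9.99344105e-03, -2.00594724e-05]), 'position': array([ 0.22925664, -0.63440751,  0.23056157]), 'eef_rot': array([-3.14022520e+00,  9.83462963e-05,  3.46801837e-01]), 'wrist_force': array([-0.49597874, -0.45643626,  0.16033381]), 'wrist_torque': array([ 0.00795859, -0.01633655,  0.00723945]), 'gripper_width': 0.08558305276028313}
scene {'K': array([[533.74858822,   0.        , 320.7278018 ],
       [  0.        , 533.74858822, 246.61120244],
       [  0.        ,   0.        ,   1.        ]]), 'R': array([[-0.68321881,  0.72997341,  0.01873157],
       [ 0.37718704,  0.37476097, -0.8469263 ],
       [-0.62525354, -0.57157068, -0.53138026]]), 't': array([ 0.35258451, -0.14363546,  1.36197306])}
side {'K': array([[508.0096247
[... 155 characters left out ...]
0907 , -0.4783421 , -0.01206471],
       [-0.27234165,  0.52035013, -0.80936134],
       [ 0.39342947, -0.70740694, -0.58718708]]), 't': array([0.43571686, 0.1600599 , 0.87093882])}
{'K': array([[349.62302424,   0.        , 325.41037929],
       [  0.        , 349.62302424, 237.30357044],
       [  0.        ,   0.        ,   1.        ]]), 'mount': array([[ 2.01150604e-03, -9.47921118e-01, -3.18498834e-01,
         8.31500945e-02],
       [ 9.99997876e-01,  2.04949185e-03,  2.15841198e-04,
        -8.03247102e-04],
       [ 4.48160334e-04, -3.18498592e-01,  9.47923228e-01,
        -1.43129063e-01],
       [ 0.00000000e+00,  0.00000000e+00,  0.00000000e+00,
         1.00000000e+00]])} 0.0187
```

View pics/scene0.png

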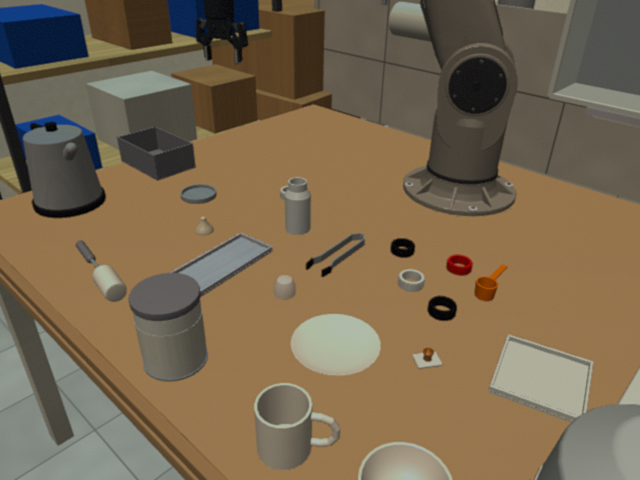

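View pics/side0.png

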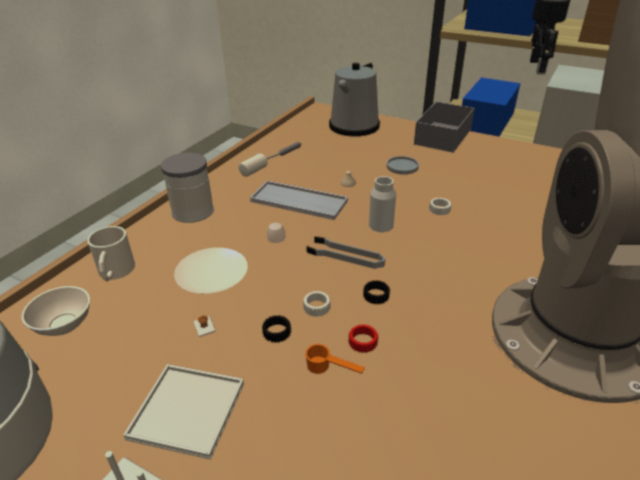

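Scene picture: white ring at (411,280), with a second one half hidden behind the bottle at (286,193); the side picture shows them at (317,302) and (440,206). The black rings (scene (403,247), (442,308)) and the red one (459,264) are decoys. Bottle at (298,207), tong (337,254), scoop (486,288), long tray (222,267), saucer (336,344), square tray (543,377), coaster (198,194).

```bash
cat > h.py <<'E'
import numpy as np, cv2
from rig import monitor, camera, get_calibration, r
from scipy.spatial.transform import Rotation as Ro
def cam(n,s=None):
    c=get_calibration(n)
    if n!="wrist": return c["K"],np.array(c["R"]),np.array(c["t"])
    T=np.eye(4);T[:3,:3]=Ro.from_euler('xyz',s["eef_rot"]).as_matrix();T[:3,3]=s["position"]
    E=np.linalg.inv(T@c["mount"]); return c["K"],E[:3,:3],E[:3,3]
def w(n,u,v,z,s=None):
    K,R,t=cam(n,s); d=R.T@np.linalg.inv(K)@[u,v,1]; o=-R.T@t
    return (o+d*(z-o[2])/d[2]).round(4)
def px(n,X,s=None):
    K,R,t=cam(n,s); p=K@(R@np.array(X,float)+t); return (p[:2]/p[2]).round(1)
E
python3 - <<'E'
from h import *
P={"collar_a":((411,273),(317,298),.02),"collar_b":((286,191),(440,202),.02),"bottle top":((298,184),(384,183),.115),
"scoop rim":((486,281),(317,351),.03),"handle tip":((505,267),(362,369),.027),
"tong bend":((361,237),(383,262),.012),"tong jaw1":((308,267),(309,250),.012),"jaw2":((325,273),(319,240),.012),
"tray":((543,374),(187,408),.008),"long":((222,266),(299,199),.008),"saucer":((336,343),(211,268),.012),"coaster":((198,193),(403,164),.012)}
for k,(a,b,z) in P.items(): 
    p,q=w("scene",*a,z),w("side",*b,z); print(k,p[:2],q[:2],np.hypot(*p[:2]).round(3))
for n in("scene","side"):
    im=cv2.imread(f"pics/{n}0.png")
    c=im[170:420,160:600] if n=="scene" else im[140:460,120:460]
    if n=="scene": cv2.imwrite("pics/scene0c.png",cv2.resize(c,(800,455),interpolation=cv2.INTER_CUBIC))
    else: cv2.imwrite("pics/side0c.png",cv2.resize(c,(637,600),interpolation=cv2.INTER_CUBIC))
E
```

```text
collar_a [0.4177 0.1413] [0.4269 0.1469] 0.441
collar_b [ 0.3436 -0.2774] [ 0.3334 -0.2758] 0.442
bottle top [ 0.4357 -0.1429] [ 0.4234 -0.1408] 0.459
scoop rim [0.3547 0.2617] [0.361 0.265] 0.441
handle tip [0.2829 0.2635] [0.2836 0.2619] 0.387
tong bend [ 0.3717 -0.0182] [ 0.3658 -0.0155] 0.372
tong jaw1 [ 0.5318 -0.0194] [0.5173 0.0187] 0.532
jaw2 [0.5235 0.0178] [ 0.516  -0.0219] 0.524
tray [0.4831 0.4307] [0.487  0.4345] 0.647
long [ 0.6427 -0.1449] [ 0.6431 -0.1523] 0.659
saucer [0.6546 0.1628] [0.6604 0.1608] 0.675
coaster [ 0.4914 -0.4312] [ 0.4844 -0.4298] 0.654
```

View pics/side0c.png

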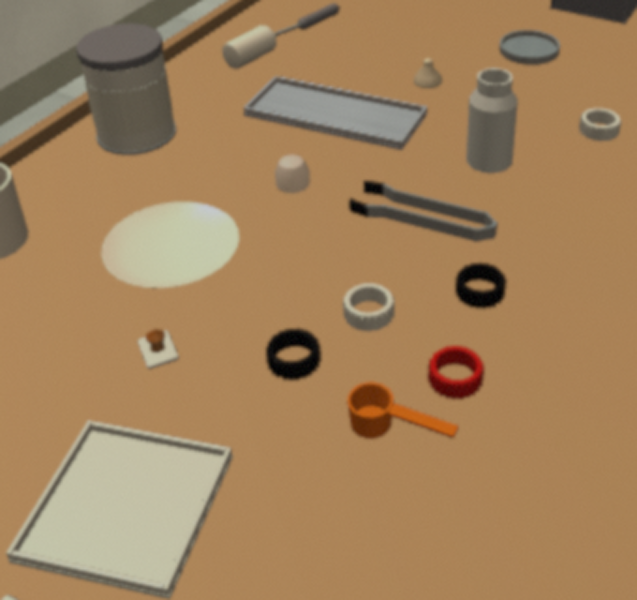

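View pics/scene0c.png

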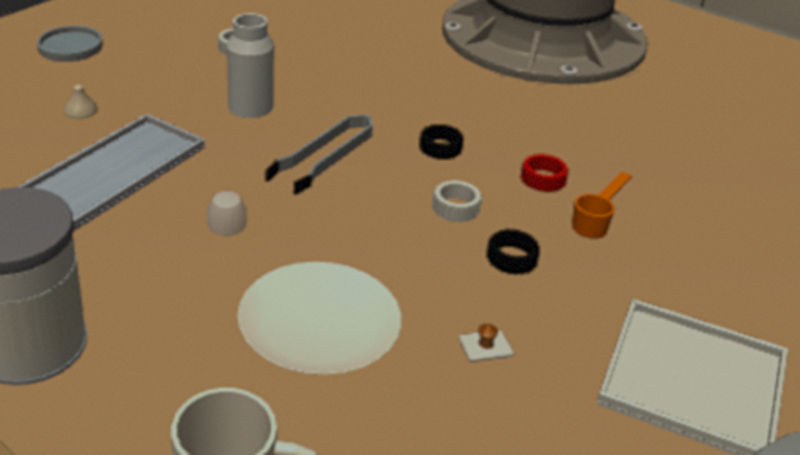

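White collars confirmed in the enlarged crops: collar_a at side crop (368,305), collar_b at (600,123). Black rings (293,354) and (480,285) and the red one (456,371) differ in colour.

Run:
```python
from h import *
S=lambda p,z:w("side",120+p[0]/1.8735,140+p[1]/1.875,z)[:2]
C=lambda p,z:w("scene",160+p[0]/1.818,170+p[1]/1.82,z)[:2]
for k,a,b,z in [("ca",(457,200.5),(368.5,305.5),.01),("cb",(240,41),(600,123),.01),("bottle",(250,23),(493.5,78),.115),
 ("scoop",(593,203),(370,396),.03),("tip",(627,176),(455,431),.027),("bend",(364,122),(494,225),.008),
 ("jawL",(303,186),(358,207),.008),("jawR",(272,172),(372,187),.008),
 ("saucer",(319.5,317),(170.5,244.5),.013),("coaster",(69.5,43),(529.5,47),.011)]:
    p,q=C(a,z),S(b,z); print(k,p,q,"mean",((p+q)/2).round(4))
sq=np.array([S(p,.013) for p in [(90,423),(231,452),(168,590),(10,553)]]); print(sq,sq.mean(0),np.linalg.norm(np.diff(sq,axis=0),axis=1))
print([C(p,.013) for p in [(637,303),(786,348),(603,397)]])
lt=np.array([S(p,.013) for p in [(278,80),(427,111),(402,143),(245,111)]]); print(lt,lt.mean(0),np.linalg.norm(np.diff(lt,axis=0),axis=1))
print([C(p,.013) for p in [(148,118),(203,142)]])
for q in (sq,lt): d=q[1]-q[0]; e=q[2]-q[3]; print(np.degrees(np.arctan2(d[1],d[0])),np.degrees(np.arctan2(e[1],e[0])))
```

```text
ca [0.4241 0.1479] [0.4264 0.1493] mean [0.4252 0.1486]
cb [ 0.325  -0.2757] [ 0.3318 -0.2768] mean [ 0.3284 -0.2762]
bottle [ 0.4318 -0.1483] [ 0.4268 -0.1457] mean [ 0.4293 -0.147 ]
scoop [0.356  0.2627] [0.3601 0.265 ] mean [0.358  0.2639]
tip [0.2821 0.2629] [0.2817 0.2628] mean [0.2819 0.2629]
bend [ 0.3677 -0.0234] [ 0.369 -0.027] mean [ 0.3684 -0.0252]
jawL [0.515  0.0145] [0.5155 0.0133] mean [0.5152 0.0139]
jawR [ 0.5191 -0.0273] [ 0.52   -0.0272] mean [ 0.5196 -0.0272]
saucer [0.6577 0.165 ] [0.6547 0.1677] mean [0.6562 0.1664]
coaster [ 0.4919 -0.4298] [ 0.4837 -0.4255] mean [ 0.4878 -0.4276]
[[0.5635 0.3898]
 [0.4395 0.3582]
 [0.4075 0.4797]
 [0.5306 0.5119]] [0.485275 0.4349  ] [0.12796312 0.12564334 0.1272417 ]
[array([0.4444, 0.3575]), array([0.4083, 0.4759]), array([0.5687, 0.3898])]
[[ 0.748  -0.1779]
 [ 0.5344 -0.1985]
 [ 0.5284 -0.1177]
 [ 0.7412 -0.0911]] [ 0.638  -0.1463] [0.21459105 0.08102247 0.21445606]
[array([ 0.5455, -0.2029]), array([ 0.5358, -0.1189])]
-165.70312551924383 -165.34123824733345
-174.49132011562935 -172.8749836510982
```

```bash
cat >> h.py <<'E'
def go(x,y,z,yaw=None,s=None):
    "shift in tool axes (mm) and turn about tool z (rad) from the pose now"
    s=s or monitor.observe(); R=Ro.from_euler('xyz',s["eef_rot"]); y0=s["eef_rot"][2]
    d=R.inv().apply(np.array([x,y,z])-s["position"])*1e3
    return d.round(1), round(y0-(y0 if yaw is None else yaw),3)
E
python3 - <<'E'
from h import *
S=lambda p,z:w("side",120+p[0]/1.8735,140+p[1]/1.875,z)[:2]
for k,p in dict(b1=(480,285),b2=(293,354),red=(456,371),pink=(292,180),nip=(428,80)).items(): print(k,S(p,.01))
print(go(.3284,-.2762,.13,.25))
E
```

```text
b1 [0.3425 0.0713]
b2 [0.4563 0.2385]
red [0.315  0.1875]
pink [0.6072 0.006 ]
nip [ 0.5708 -0.2755]
(array([ 215. , -303.2,  101. ]), np.float64(0.097))
```

Emit:
arm_command:
  commands:
    - [20,-30,10,0.01]
    - [50,-75,25,0.03]
    - [90,-125,45,0.05]
    - [130,-180,60,0.07]
    - [165,-230,75,0.09]
    - [190,-270,90,0.097]
    - [205,-290,97,0.097]
    - [215,-303,101,0.097]
    - [215,-303,101,0.097]
    - [215,-303,101,0.097]
  jaw: 1
  newtons: 30

```text
time: 1.35
position: [0.3285, -0.2773, 0.1304]
eef_rot: [3.141, -0.0, 0.249]
wrist_force: [0.5, -0.5, -0.6]
gripper_width: 0.0853
```

Run:
```python
from h import *
s=monitor.observe(); im=camera("wrist"); cv2.imwrite("pics/w1.png",im); print(s["time"],s["position"],s["eef_rot"],s["joints"])
for z in(.0,.01,.02): print(px("wrist",(.3284,-.2762,z),s))
```

```text
1.35 [ 0.32849884 -0.27732021  0.13043512] [ 3.14142161e+00 -1.62967168e-05  2.49352255e-01] [ 0.63614058  0.16407299 -0.09271812  2.22655808  0.02230712  0.75164452
 -0.79307949]
[325.1 226.8]
[325.1 230.5]
[325.1 234.4]
```

View pics/w1.png

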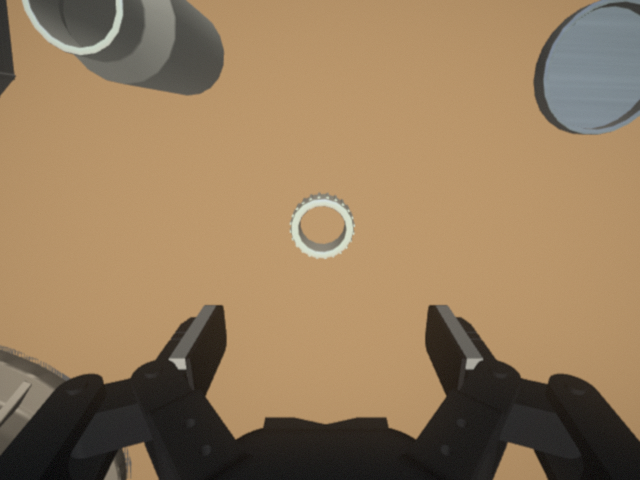

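The wrist picture shows the white collar with its top ring at about (323,229), between the jaws, with the bottle upper left at (125,40) and the coaster at (600,68).

Run:
```python
from h import *
s=monitor.observe(); p=w("wrist",323,229,.02,s); print(p, go(p[0],p[1],.002,None,s))
print("collar width", np.linalg.norm(w("wrist",292,229,.02,s)-w("wrist",354,229,.02,s)))
```

```text
[ 0.3322 -0.2738  0.02  ] (array([  4.5,  -2.7, 128.4]), np.float64(0.0))
collar width 0.04698020859894089
```

Emit:
arm_command:
  commands:
    - [2,-1,20,0]
    - [4,-2,50,0]
    - [5,-3,80,0]
    - [5,-3,105,0]
    - [5,-3,118,0]
    - [5,-3,125,0]
    - [5,-3,128,0]
    - [5,-3,128,0]
    - [5,-3,128,0]
    - [5,-3,128,0]

```text
time: 2.65
position: [0.3329, -0.2727, 0.0027]
eef_rot: [3.141, -0.0, 0.25]
wrist_force: [0.2, 0.8, 0.3]
gripper_width: 0.0855
```

Emit:
arm_command:
  commands:
    - [0,0,0,0]
    - [0,0,0,0]
    - [0,0,0,0]
    - [0,0,0,0]
    - [0,0,0,0]
    - [0,0,0,0]
    - [0,0,-10,0]
    - [0,0,-40,0]
    - [0,0,-80,0]
    - [0,0,-110,0]
  jaw: 0.3
  newtons: 30

```text
time: 3.9
position: [0.3328, -0.2727, 0.1143]
eef_rot: [3.141, -0.001, 0.25]
wrist_force: [-0.2, 0.6, -0.1]
gripper_width: 0.0474
```

Run:
```python
from h import *
s=monitor.observe(); print(s["time"],s["position"],s["gripper_width"])
print(go(.455,.427,.112,.253,s)); print(go(.42,.10,.112,.253,s))
```

```text
3.9 [ 0.33284071 -0.27268045  0.11426825] 0.04744334246896065
(array([ 291.3, -647.8,    2.1]), np.float64(-0.003))
(array([ 176.5, -339.6,    2.2]), np.float64(-0.003))
```

Run:
```python
from h import *
s=monitor.observe()
for p in [(.36,-.23,.18),(.46,-.02,.19),(.515,.443,.10)]: print(go(*p,.253,s))
```

```text
(array([ 36.9, -34.6, -65.7]), np.float64(-0.003))
(array([ 185.7, -213.4,  -75.7]), np.float64(-0.003))
(array([ 353.3, -648.5,   14.1]), np.float64(-0.003))
```

Emit:
arm_command:
  commands:
    - [10,-10,-30,0]
    - [37,-35,-66,0]
    - [75,-75,-73,0]
    - [110,-120,-76,0]
    - [150,-165,-76,0]
    - [186,-213,-76,0]
    - [205,-270,-76,0]
    - [225,-330,-76,0]
    - [245,-390,-76,0]
    - [265,-445,-76,0]

```text
time: 5.15
position: [0.4793, 0.226, 0.189]
eef_rot: [3.141, -0.001, 0.25]
wrist_force: [0.9, -1.4, -1.0]
gripper_width: 0.0471
```

Run:
```python
from h import *
s=monitor.observe(); print(s["joints"],s["gripper_width"],go(.515,.443,.04,.253,s))
```

```text
[-0.12592371  0.27569934 -0.50951574  1.94873999  0.16381508  0.9566757
 -2.03520235] 0.04713402039235772 (array([  88.2, -201.5,  149. ]), np.float64(-0.003))
```

Emit:
arm_command:
  commands:
    - [15,-40,15,0]
    - [40,-90,40,0]
    - [60,-140,65,0]
    - [75,-175,80,0]
    - [88,-195,88,0]
    - [88,-201,89,0]
    - [88,-201,89,0]
    - [88,-201,89,0]
    - [88,-201,89,0]
    - [88,-201,89,0]

```text
time: 6.4
position: [0.5154, 0.4401, 0.0997]
eef_rot: [3.142, -0.0, 0.249]
wrist_force: [0.4, -0.3, 0.6]
gripper_width: 0.0474
```

Run:
```python
from h import *
s=monitor.observe(); im=camera("wrist"); cv2.imwrite("pics/w2.png",im); print(s["time"],s["position"],s["eef_rot"],s["joints"])
```

```text
6.4 [0.51538351 0.44011453 0.09969533] [ 3.14155780e+00 -4.02823208e-04  2.49113624e-01] [-0.46042523  0.60463995 -0.47762206  1.67901377  0.33019752  0.9385526
 -2.38443876]
```

View pics/w2.png

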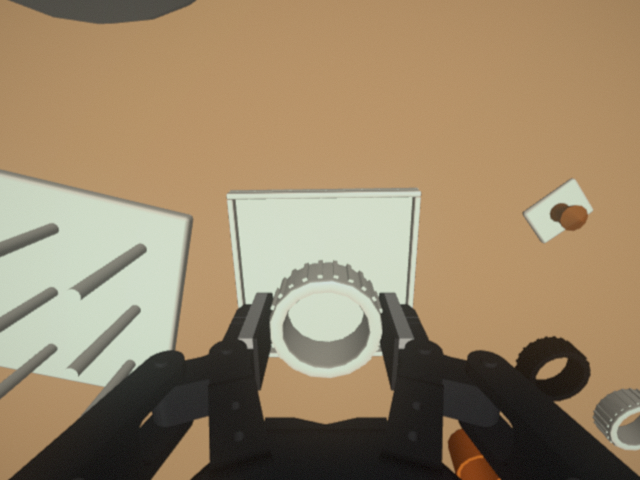

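The tray's far rim corners are at (229,193) and (420,190); the collar hangs level in the jaws.

Run:
```python
from h import *
s=monitor.observe()
a,b=w("wrist",229,193,.013,s),w("wrist",420,190,.013,s); print(a,b,np.linalg.norm(a-b))
d=(a-b)[:2]; d/=np.linalg.norm(d); n=np.array([-d[1],d[0]])  # d ~ +y', n ~ -x'
c=(a+b)[:2]/2+.065*n; yaw=np.arctan2(-n[1],-n[0]); print("centre",c,yaw)
for o in (.03,-.03): print(c-o*n)
t=c-.03*n; print(go(t[0],t[1],.0075,yaw,s))
```

```text
[0.535  0.5124 0.013 ] [0.5685 0.39   0.013 ] 0.1269015760343424
centre [0.48905574 0.43404103] 0.2671505215057463
[0.51799155 0.44196056]
[0.46011993 0.42612151]
(array([ 3. , -1. , 92.1]), np.float64(-0.018))
```

Emit:
arm_command:
  commands:
    - [1,0,20,-0.01]
    - [2,-1,45,-0.018]
    - [3,-1,65,-0.018]
    - [3,-1,80,-0.018]
    - [3,-1,88,-0.018]
    - [3,-1,91,-0.018]
    - [3,-1,92,-0.018]
    - [3,-1,92,-0.018]
    - [3,-1,92,-0.018]
    - [3,-1,92,-0.018]

```text
time: 7.7
position: [0.5179, 0.4424, 0.0076]
eef_rot: [-3.141, -0.0, 0.268]
wrist_force: [0.1, 0.4, -1.2]
gripper_width: 0.0471
```

Emit:
arm_command:
  commands:
    - [0,0,0,0]
    - [0,0,0,0]
    - [0,0,0,0]
    - [0,0,0,0]
    - [0,0,-10,0]
    - [0,0,-30,0]
    - [0,0,-60,0]
    - [0,0,-90,0]
    - [0,0,-115,0]
    - [0,0,-125,0]
  jaw: 0.75

```text
time: 8.95
position: [0.5184, 0.443, 0.1353]
eef_rot: [-3.14, -0.003, 0.268]
wrist_force: [0.5, 0.2, -0.2]
gripper_width: 0.0641
```

Run:
```python
from h import *
s=monitor.observe(); print(s["time"],s["position"],s["gripper_width"]); print(go(.427,.1493,.13,.25,s))
```

```text
8.95 [0.51839497 0.442968   0.13533666] 0.06414785096702691
(array([-165.8,  259. ,    4.5]), np.float64(0.018))
```

Emit:
arm_command:
  commands:
    - [-20,30,0,0.01]
    - [-50,80,0,0.018]
    - [-85,130,0,0.018]
    - [-115,180,0,0.018]
    - [-145,225,2,0.018]
    - [-160,250,4,0.018]
    - [-166,259,4,0.018]
    - [-166,259,4,0.018]
    - [-166,259,4,0.018]
    - [-166,259,4,0.018]
  jaw: 1

```text
time: 10.2
position: [0.4264, 0.1497, 0.1283]
eef_rot: [-3.141, -0.0, 0.251]
wrist_force: [0.1, 0.3, -0.1]
gripper_width: 0.0856
```

Run:
```python
from h import *
s=monitor.observe(); im=camera("wrist"); cv2.imwrite("pics/w3.png",im); print(s["time"],s["position"],s["eef_rot"],px("wrist",(.427,.1493,.02),s))
```

```text
10.2 [0.42638039 0.14968978 0.12832752] [-3.14108080e+00 -8.62500944e-05  2.51121796e-01] [327.3 234.9]
```

View pics/w3.png

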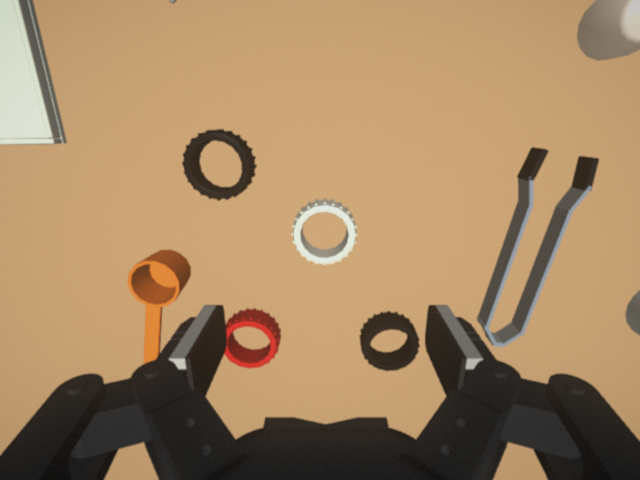

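The white collar's top ring is at (325,235). The scoop bowl is at (158,283), the tong runs from the bend at (500,345) to jaw tips at (535,150) and (588,158), and the black and red rings are clear of the jaws.

Run:
```python
from h import *
s=monitor.observe(); p=w("wrist",324.5,235,.02,s); print(p, go(p[0],p[1],.002,.251,s))
W=lambda u,v,z:w("wrist",u,v,z,s)
print("scoop rim",W(157,283.5,.03),"handle",W(152,360,.029))
J=(W(538,149,.016)+W(588,157,.016))/2; print(W(538,149,.016),W(588,157,.016),J,"bend",W(499,345,.014),W(482,318,.016),W(525,328,.016))
```

```text
[0.4263 0.1512 0.02  ] (array([  0.4,  -1.6, 126.3]), np.float64(-0.0))
scoop rim [0.3598 0.2659 0.03  ] handle [0.2876 0.2632 0.029 ]
[0.5252 0.0201 0.016 ] [ 0.5291 -0.0169  0.016 ] [0.52715 0.0016  0.016  ] bend [ 0.3651 -0.0206  0.014 ] [0.3873 0.0053 0.016 ] [ 0.3874 -0.0335  0.016 ]
```

Emit:
arm_command:
  commands:
    - [0,-1,20,0]
    - [0,-2,50,0]
    - [0,-2,80,0]
    - [0,-2,105,0]
    - [0,-2,118,0]
    - [0,-2,124,0]
    - [0,-2,126,0]
    - [0,-2,126,0]
    - [0,-2,126,0]
    - [0,-2,126,0]

```text
time: 11.5
position: [0.426, 0.1505, 0.0027]
eef_rot: [-3.142, -0.001, 0.25]
wrist_force: [-0.2, -0.2, -0.6]
gripper_width: 0.0855
```

Emit:
arm_command:
  commands:
    - [0,0,0,0]
    - [0,0,0,0]
    - [0,0,0,0]
    - [0,0,0,0]
    - [0,0,0,0]
    - [0,0,0,0]
    - [0,0,-10,0]
    - [0,0,-40,0]
    - [0,0,-80,0]
    - [0,0,-110,0]
  jaw: 0.3

```text
time: 12.75
position: [0.4258, 0.1507, 0.1143]
eef_rot: [-3.141, -0.001, 0.25]
wrist_force: [0.2, 0.3, -0.9]
gripper_width: 0.0466
```

Run:
```python
from h import *
s=monitor.observe(); print(s["time"],s["position"],s["gripper_width"]); print(go(.4600,.4261,.10,.267,s))
```

```text
12.75 [0.425799   0.15070801 0.11430429] 0.04656140016531099
(array([ 101.2, -258.4,   14.5]), np.float64(-0.017))
```

Emit:
arm_command:
  commands:
    - [10,-30,-5,0]
    - [30,-75,-8,-0.01]
    - [50,-130,-5,-0.017]
    - [75,-185,0,-0.017]
    - [90,-230,8,-0.017]
    - [98,-250,12,-0.017]
    - [101,-258,14,-0.017]
    - [101,-258,14,-0.017]
    - [101,-258,14,-0.017]
    - [101,-258,14,-0.017]

```text
time: 14.0
position: [0.4603, 0.4245, 0.0987]
eef_rot: [3.141, -0.0, 0.266]
wrist_force: [-0.5, -0.1, -0.5]
gripper_width: 0.0464
```

Run:
```python
from h import *
s=monitor.observe(); im=camera("wrist"); cv2.imwrite("pics/w4.png",im); print(s["position"],s["joints"],go(.4600,.4261,.0075,.267,s))
```

```text
[0.46029323 0.42446656 0.09873493] [-0.4497827   0.54230122 -0.52707373  1.80249438  0.34189077  0.88814803
 -2.43823219] (array([ 0.1, -1.7, 91.2]), np.float64(-0.001))
```

View pics/w4.png

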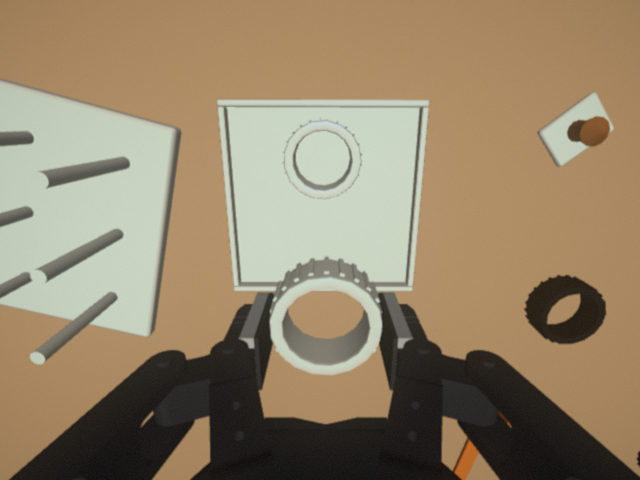

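The first collar lies flat in the far half of the tray at (322,160); the second hangs above the near half.

Emit:
arm_command:
  commands:
    - [0,-1,20,0]
    - [0,-2,45,0]
    - [0,-2,65,0]
    - [0,-2,80,0]
    - [0,-2,88,0]
    - [0,-2,91,0]
    - [0,-2,91,0]
    - [0,-2,91,0]
    - [0,-2,91,0]
    - [0,-2,91,0]

```text
time: 15.3
position: [0.4594, 0.4275, 0.0076]
eef_rot: [-3.141, -0.0, 0.267]
wrist_force: [-0.1, 0.6, 0.2]
gripper_width: 0.0465
```

Emit:
arm_command:
  commands:
    - [0,0,0,0]
    - [0,0,0,0]
    - [0,0,0,0]
    - [0,0,0,0]
    - [0,0,-10,0]
    - [0,0,-30,0]
    - [0,0,-60,0]
    - [0,0,-90,0]
    - [0,0,-115,0]
    - [0,0,-125,0]
  jaw: 0.75

```text
time: 16.55
position: [0.4598, 0.4281, 0.1351]
eef_rot: [-3.14, -0.003, 0.267]
wrist_force: [0.3, -0.0, -1.4]
gripper_width: 0.0639
```

Run:
```python
from h import *
s=monitor.observe(); print(s["time"],s["position"],s["gripper_width"])
for p in [(.46,.2,.135),(.446,-.0095,.13)]: print(go(*p,.136,s))
```

```text
16.55 [0.45983893 0.4280573  0.13511376] 0.06387959495939162
(array([-59.9, 220. ,  -0.4]), np.float64(0.131))
(array([-128.7,  418.5,    4.2]), np.float64(0.131))
```

Emit:
arm_command:
  commands:
    - [-10,35,0,0.01]
    - [-25,90,0,0.03]
    - [-42,145,0,0.06]
    - [-60,200,0,0.09]
    - [-78,255,0,0.12]
    - [-95,310,2,0.131]
    - [-112,360,4,0.131]
    - [-123,400,4,0.131]
    - [-129,418,4,0.131]
    - [-129,418,4,0.131]
  jaw: 0.8

```text
time: 17.8
position: [0.4448, -0.011, 0.1284]
eef_rot: [3.141, 0.0, 0.133]
wrist_force: [-0.3, 0.3, -0.4]
gripper_width: 0.0681
```

Run:
```python
from h import *
s=monitor.observe(); im=camera("wrist"); cv2.imwrite("pics/w5.png",im); print(s["time"],s["position"],s["eef_rot"],px("wrist",(.446,-.0095,.016),s))
```

```text
17.8 [ 0.44475013 -0.01101593  0.12843251] [3.14132688e+00 1.92601285e-04 1.33205410e-01] [324.9 231.9]
```

View pics/w5.png

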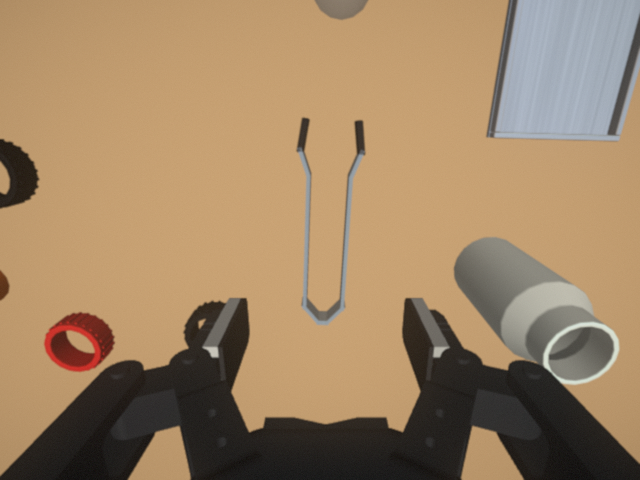

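The tong points up the picture, from the bend at (322,322) to jaw tips at (304,118) and (360,121), centred between the jaws. The bottle stands well clear on the right.

Run:
```python
from h import *
s=monitor.observe(); W=lambda u,v,z=.015:w("wrist",u,v,z,s)
B=W(322,322);J=(W(304,118)+W(360,121))/2; a=(W(302,300)+W(346,300))/2; b=(W(306,178)+W(353,178))/2
f=lambda a,b: np.arctan2(*(b-a)[[1,0]])
print(np.linalg.norm(J-B),f(B,J),f(a,b)); o=(B+J)/2; print(o, W(302,300)-W(346,300)); print(go(o[0],o[1],.002,f(B,J),s))
print("tray corners",w("wrist",488,136,.013,s),w("wrist",620,139,.013,s))
```

```text
0.16190961212973115 0.09029642368891742 0.09480998968254961
[ 0.447225 -0.0094    0.015   ] [-0.0049  0.0359  0.    ]
(array([ 2.300e+00, -1.000e-01,  1.265e+02]), np.float64(0.044))
tray corners [ 0.5319 -0.1136  0.013 ] [ 0.5428 -0.2073  0.013 ]
```

Emit:
arm_command:
  commands:
    - [1,0,20,0.02]
    - [2,0,50,0.044]
    - [2,0,80,0.044]
    - [2,0,105,0.044]
    - [2,0,118,0.044]
    - [2,0,124,0.044]
    - [2,0,126,0.044]
    - [2,0,126,0.044]
    - [2,0,126,0.044]
    - [2,0,126,0.044]

```text
time: 19.1
position: [0.4472, -0.0096, 0.0027]
eef_rot: [3.142, -0.001, 0.091]
wrist_force: [-0.1, -0.8, 0.3]
gripper_width: 0.0686
```

Emit:
arm_command:
  commands:
    - [0,0,0,0]
    - [0,0,0,0]
    - [0,0,0,0]
    - [0,0,0,0]
    - [0,0,0,0]
    - [0,0,0,0]
    - [0,0,-10,0]
    - [0,0,-40,0]
    - [0,0,-80,0]
    - [0,0,-130,0]
  jaw: 0.15
  newtons: 40

```text
time: 20.35
position: [0.4463, -0.0094, 0.1337]
eef_rot: [-3.141, 0.001, 0.092]
wrist_force: [1.3, -0.7, -1.1]
gripper_width: 0.0331
```

Run:
```python
from h import *
s=monitor.observe(); print(s["time"],s["position"],s["gripper_width"]); print(go(.642,-.147,.12,.116,s))
```

```text
20.35 [ 0.44627784 -0.00938172  0.13365583] 0.03305696311274792
(array([182.3, 155. ,  13.3]), np.float64(-0.024))
```

Emit:
arm_command:
  commands:
    - [20,10,0,-0.005]
    - [50,35,0,-0.01]
    - [85,65,0,-0.02]
    - [120,95,4,-0.024]
    - [150,125,8,-0.024]
    - [170,145,11,-0.024]
    - [180,153,13,-0.024]
    - [182,155,13,-0.024]
    - [182,155,13,-0.024]
    - [182,155,13,-0.024]

```text
time: 21.6
position: [0.642, -0.1464, 0.1197]
eef_rot: [-3.141, -0.0, 0.117]
wrist_force: [0.3, -0.6, -0.8]
gripper_width: 0.0333
```

Run:
```python
from h import *
s=monitor.observe(); im=camera("wrist"); cv2.imwrite("pics/w6.png",im); print(s["time"],s["position"],s["eef_rot"])
```

```text
21.6 [ 0.64204871 -0.14643183  0.11973645] [-3.14149410e+00 -1.42349122e-04  1.16596887e-01]
```

View pics/w6.png

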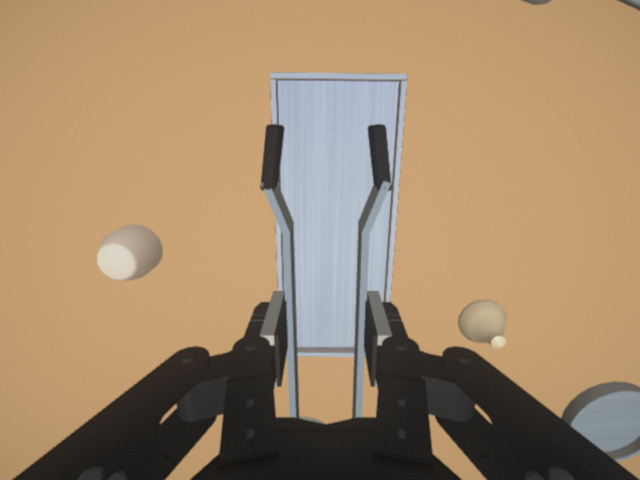

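The tray rim runs from far corners (270,74) and (407,75) to the near edge at row 356, with its right corner near (388,357). The tong is held level above it.

Run:
```python
from h import *
s=monitor.observe(); W=lambda u,v,z=.013:w("wrist",u,v,z,s)
a,b,c,m=W(270,73.5),W(407,74.5),W(388,357),W(330,356); print(a,b,c,m,np.linalg.norm(a-b),np.linalg.norm(b-c))
yaw=np.arctan2(*(b-c)[[1,0]]); yaw2=np.arctan2(-(b-a)[0]*-1,-(b-a)[1]); print(yaw,yaw2)
ce=(a+c)[:2]/2; ed=((a+b)/2)[:2]-.11*np.array([np.cos(.11),np.sin(.11)]); print(ce,ed)
t=(ce+ed)/2; print(t,go(t[0],t[1],.0075,yaw2,s))
```

```text
[ 0.7485 -0.0966  0.013 ] [ 0.7584 -0.1853  0.013 ] [ 0.5405 -0.2114  0.013 ] [ 0.5356 -0.1622  0.013 ] 0.08925077030479903 0.219457558539231
0.11921176289605105 0.11115214813175117
[ 0.6445 -0.154 ] [ 0.64411483 -0.15302561]
[ 0.64430741 -0.15351281] (array([  1.4,   7.1, 112.2]), np.float64(0.005))
```

Emit:
arm_command:
  commands:
    - [1,3,20,0]
    - [1,6,45,0]
    - [1,7,70,0]
    - [1,7,90,0]
    - [1,7,103,0]
    - [1,7,109,0]
    - [1,7,112,0]
    - [1,7,112,0]
    - [1,7,112,0]
    - [1,7,112,0]

```text
time: 22.9
position: [0.6445, -0.1541, 0.0078]
eef_rot: [3.141, -0.001, 0.116]
wrist_force: [-1.0, -1.9, -0.8]
gripper_width: 0.0329
```

Emit:
arm_command:
  commands:
    - [0,0,0,0]
    - [0,0,0,0]
    - [0,0,0,0]
    - [0,0,0,0]
    - [0,0,-10,0]
    - [0,0,-30,0]
    - [0,0,-60,0]
    - [0,0,-90,0]
    - [0,0,-120,0]
    - [0,0,-130,0]
  jaw: 0.52

```text
time: 24.15
position: [0.6454, -0.1542, 0.1407]
eef_rot: [3.14, -0.004, 0.116]
wrist_force: [-0.7, -0.6, -0.6]
gripper_width: 0.0444
```

Run:
```python
from h import *
s=monitor.observe(); print(s["time"],s["position"],s["gripper_width"])
im=camera("wrist"); cv2.imwrite("pics/w7.png",im)
for p in [(.46,.12,.14),(.36,.265,.135)]: print(go(*p,.03,s))
```

```text
24.15 [ 0.64535341 -0.15415232  0.14071596] 0.04441408558087906
(array([-1.525e+02, -2.937e+02, -2.000e-01]), np.float64(0.086))
(array([-235.1, -449.3,    4.3]), np.float64(0.086))
```

View pics/w7.png

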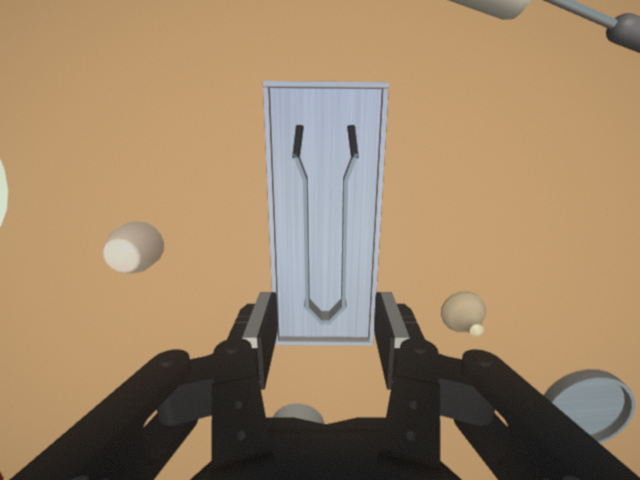

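The tong lies flat, straight and centred in the tray (jaws (298,140) and (353,140), bend (325,318)). Next is the scoop.

Emit:
arm_command:
  commands:
    - [-15,-28,0,0.01]
    - [-42,-80,0,0.03]
    - [-70,-135,0,0.05]
    - [-98,-187,0,0.07]
    - [-126,-240,0,0.086]
    - [-154,-294,0,0.086]
    - [-182,-347,0,0.086]
    - [-208,-398,3,0.086]
    - [-228,-436,4,0.086]
    - [-235,-449,4,0.086]
  jaw: 0.9

```text
time: 25.45
position: [0.3572, 0.2666, 0.1331]
eef_rot: [-3.141, 0.001, 0.033]
wrist_force: [0.4, -0.9, -0.4]
gripper_width: 0.0768
```

Run:
```python
from h import *
s=monitor.observe(); im=camera("wrist"); cv2.imwrite("pics/w8.png",im); print(s["time"],s["position"],s["eef_rot"],s["joint_vel"].round(3),px("wrist",(.359,.2652,.03),s))
```

```text
25.45 [0.3572184  0.26655276 0.13314641] [-3.14144878e+00  5.32902671e-04  3.32149315e-02] [-0.169  0.015 -0.036 -0.008  0.032  0.011 -0.252] [328.8 235.1]
```

View pics/w8.png

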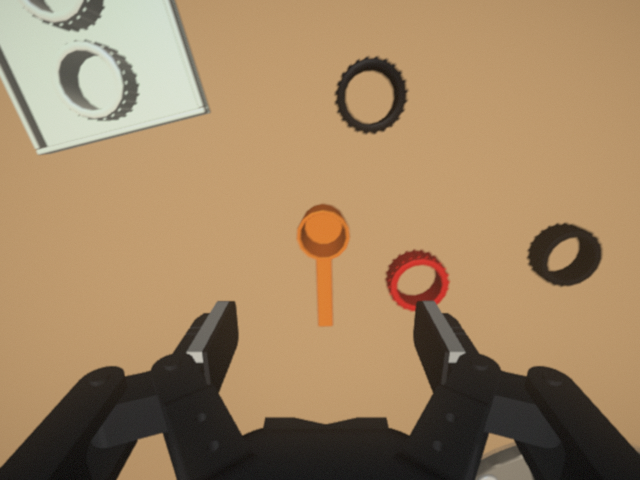

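Scoop rim centre at (323,233), handle pointing down to (325,326). The red ring at (418,281) lies near the right finger, so I use a narrower opening.

Run:
```python
from h import *
s=monitor.observe(); W=lambda u,v,z:w("wrist",u,v,z,s)
p=W(323.5,233,.03); t=W(325.5,326,.029); rd=W(418,283,.02); print(s["time"],p,t,np.linalg.norm((p-t)[:2]),np.linalg.norm(W(297,233,.03)-W(350,233,.03)))
yaw=np.arctan2(*(p-t)[[1,0]]); print(yaw,"red",go(*rd,None,s)[0],go(*p,None,s)[0]); print(go(p[0],p[1],.004,yaw,s))
```

```text
25.5 [0.3604 0.2697 0.03  ] [0.2804 0.2654 0.029 ] 0.08011547915353188 0.03922499203314133
0.05369832717229419 red [-42.1  73.9 113.2] [  3.4  -2.5 103.2]
(array([  3.4,  -2.5, 129.2]), np.float64(-0.021))
```

Emit:
arm_command:
  commands:
    - [2,-1,10,-0.02]
    - [3,-2,25,-0.02]
    - [3,-2,50,-0.02]
    - [3,-2,80,-0.02]
    - [3,-2,105,-0.02]
    - [3,-2,118,-0.02]
    - [3,-2,125,-0.02]
    - [3,-2,129,-0.02]
    - [3,-2,129,-0.02]
    - [3,-2,129,-0.02]
  jaw: 0.7

```text
time: 26.75
position: [0.3622, 0.2671, 0.0049]
eef_rot: [-3.141, -0.001, 0.05]
wrist_force: [-0.6, 0.4, 0.8]
gripper_width: 0.0595
```

Emit:
arm_command:
  commands:
    - [0,0,0,0]
    - [0,0,0,0]
    - [0,0,0,0]
    - [0,0,0,0]
    - [0,0,0,0]
    - [0,0,0,0]
    - [0,0,-10,0]
    - [0,0,-40,0]
    - [0,0,-80,0]
    - [0,0,-110,0]
  jaw: 0.25
  newtons: 20

```text
time: 28.0
position: [0.3619, 0.2671, 0.1164]
eef_rot: [-3.141, -0.001, 0.05]
wrist_force: [1.5, 0.2, 0.3]
gripper_width: 0.0393
```

Run:
```python
from h import *
s=monitor.observe(); print(s["time"],s["position"],s["gripper_width"],s["joints"])
for p in [(.45,.235,.13),(.6555,.1665,.12)]: print(go(*p,None,s))
```

```text
28.0 [0.36194631 0.26710961 0.11639089] 0.03934657763707723 [-0.27176371  0.25983622 -0.56823206  2.17518795  0.20318817  0.75523622
 -2.49420984]
(array([ 86.4,  36.5, -13.6]), np.float64(0.0))
(array([288.2, 115.1,  -3.5]), np.float64(0.0))
```

Emit:
arm_command:
  commands:
    - [15,5,-5,0]
    - [45,17,-8,0]
    - [90,36,-10,0]
    - [140,56,-10,0]
    - [190,76,-8,0]
    - [235,94,-6,0]
    - [268,107,-4,0]
    - [284,113,-4,0]
    - [288,115,-4,0]
    - [288,115,-4,0]

```text
time: 29.25
position: [0.6545, 0.1669, 0.1183]
eef_rot: [-3.141, 0.001, 0.05]
wrist_force: [-0.1, 0.1, -0.0]
gripper_width: 0.0387
```

Run:
```python
from h import *
s=monitor.observe(); im=camera("wrist"); cv2.imwrite("pics/w9.png",im); print(s["time"],s["position"],s["eef_rot"],px("wrist",(.6555,.1665,.013),s))
```

```text
29.25 [0.65449419 0.16688673 0.11826555] [-3.14137836e+00  5.34484582e-04  5.04545520e-02] [327.4 235.2]
```

View pics/w9.png

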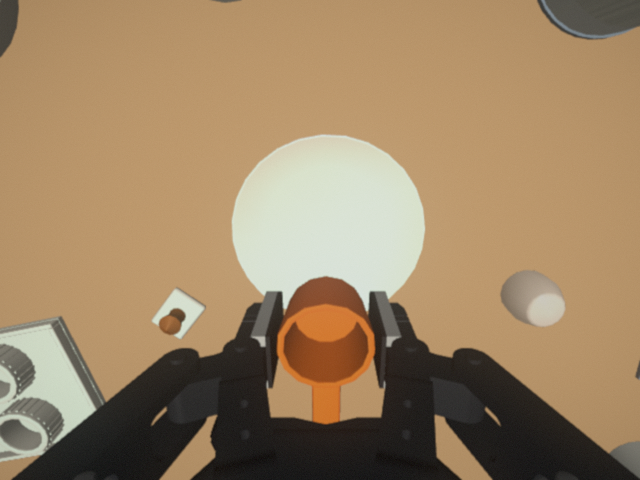

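Saucer edge spans columns 232–425 with its top at row 135; the scoop hangs with its rim centre at (326,345).

Run:
```python
from h import *
from scipy.optimize import least_squares
s=dict(monitor.observe(),position=np.array([0.65449419,0.16688673,0.11826555]))
th=np.linspace(0,2*np.pi,120)
def ext(c):
    P=np.array([px("wrist",(c[0]+.072*np.cos(t),c[1]+.072*np.sin(t),.014),s) for t in th]); return np.array([P[:,0].min(),P[:,0].max(),P[:,1].min(),P[:,1].max()])
f=least_squares(lambda c:(ext(c)-[232,425,135,0])[:3],[.6555,.1665],diff_step=1e-2); print(f.x,f.fun)
print(px("wrist",s["position"]+[0,0,.0251],s), px("wrist",s["position"]+[0,0,-.005],s),"handle", px("wrist",s["position"]+[-.078,-.003,.0241],s))
print(go(f.x[0],f.x[1],.0095))
```

```text
[0.65557184 0.165782  ] [-0.5  0.4  0. ]
[328.  340.8] [327.6 303. ] handle [325.2 481.4]
(array([  1.2,   1.4, 108.9]), np.float64(0.0))
```

Emit:
arm_command:
  commands:
    - [1,1,20,0]
    - [2,1,45,0]
    - [2,1,70,0]
    - [2,1,88,0]
    - [2,1,100,0]
    - [2,1,106,0]
    - [2,1,109,0]
    - [2,1,109,0]
    - [2,1,109,0]
    - [2,1,109,0]

```text
time: 30.55
position: [0.6575, 0.1655, 0.0097]
eef_rot: [-3.141, -0.001, 0.05]
wrist_force: [0.4, -0.9, -0.1]
gripper_width: 0.0386
```

Emit:
arm_command:
  commands:
    - [0,0,0,0]
    - [0,0,0,0]
    - [0,0,0,0]
    - [0,0,0,0]
    - [0,0,-5,0]
    - [0,0,-20,0]
    - [0,0,-50,0]
    - [0,0,-90,0]
    - [0,0,-130,0]
    - [0,0,-150,0]
  jaw: 0.62

```text
time: 31.8
position: [0.6582, 0.1659, 0.1628]
eef_rot: [-3.141, -0.003, 0.05]
wrist_force: [0.0, 0.0, -1.1]
gripper_width: 0.0527
```

Run:
```python
from h import *
s=monitor.observe(); print(s["time"],s["position"],s["gripper_width"])
im=camera("wrist"); cv2.imwrite("pics/w10.png",im)
for p in [(.43,-.1465,.21),]: print(go(*p,.05,s))
```

```text
31.8 [0.65815176 0.16588184 0.16277969] 0.05273886932530568
(array([-243.2,  300.6,  -48.3]), np.float64(-0.0))
```

View pics/w10.png

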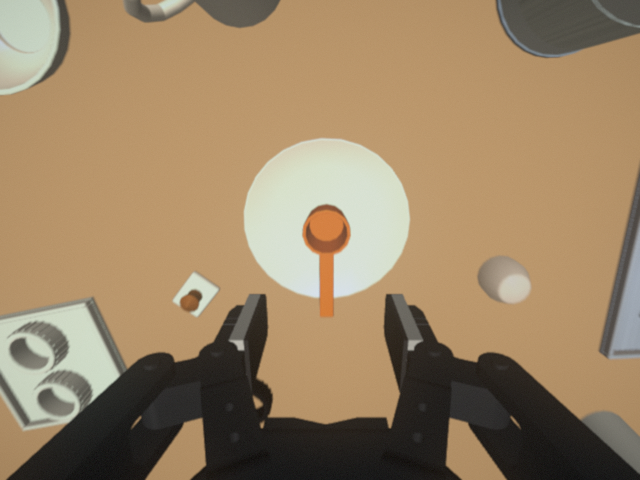

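The scoop stands upright in the middle of the saucer, rim at (326,231), saucer centre about (327,218) at floor level. Now I locate the bottle and coaster from the pictures already taken.

Run:
```python
from h import *
mk=lambda p,y:dict(position=np.array(p),eef_rot=np.array([np.pi,0,y]))
s5=mk([.44475,-.01102,.12843],.1332); s7=mk([.64535,-.15415,.14072],.116); s1=mk([.3285,-.27732,.13044],.24935)
print("bottle rim w5",w("wrist",580.5,353,.115,s5), np.linalg.norm(w("wrist",543,353,.115,s5)-w("wrist",618,353,.115,s5)))
print("coaster w7",w("wrist",589,406,.013,s7),"w1",w("wrist",602,65,.013,s1))
for s,n in((s5,"w5"),(s7,"w7"),(s1,"w1")): print(n,"b",px("wrist",(.43,-.1465,.115),s),"c",px("wrist",(.488,-.428,.013),s))
```

```text
bottle rim w5 [ 0.4286 -0.149   0.115 ] 0.03986740523284653
coaster w7 [ 0.495  -0.4297  0.013 ] w1 [ 0.4888 -0.4276  0.013 ]
w5 b [577.  350.3] c [858.3 248.5]
w7 b [281.5 548.8] c [584.7 411.5]
w1 b [ 65.4 -11.3] c [601.9  66.4]
```

Run:
```python
from h import *
s=monitor.observe()
print(go(.4287,-.1485,.175,.05,s))
```

```text
(array([-245.3,  302.7,  -12.2]), np.float64(-0.0))
```

Emit:
arm_command:
  commands:
    - [-20,25,-5,0]
    - [-50,62,-12,0]
    - [-85,105,-12,0]
    - [-120,148,-12,0]
    - [-155,191,-12,0]
    - [-190,234,-12,0]
    - [-220,272,-12,0]
    - [-238,294,-12,0]
    - [-245,303,-12,0]
    - [-245,303,-12,0]
  jaw: 1

```text
time: 33.1
position: [0.4277, -0.1494, 0.1713]
eef_rot: [-3.142, 0.0, 0.049]
wrist_force: [0.2, 0.6, 0.6]
gripper_width: 0.085
```

Run:
```python
from h import *
s=monitor.observe(); im=camera("wrist"); cv2.imwrite("pics/w11.png",im); print(s["time"],s["position"],s["eef_rot"],s["gripper_width"],px("wrist",(.4287,-.1485,.115),s),px("wrist",(.4287,-.1485,.0),s), go(.4287,-.1485,.05,.05,s))
```

```text
33.1 [ 0.4276846  -0.14935426  0.17126393] [-3.14151694e+00  3.36710169e-05  4.90943081e-02] 0.0849843531453958 [325.8 260.1] [325.7 212.9] (array([  1.1,  -0.8, 121.3]), np.float64(-0.001))
```

View pics/w11.png

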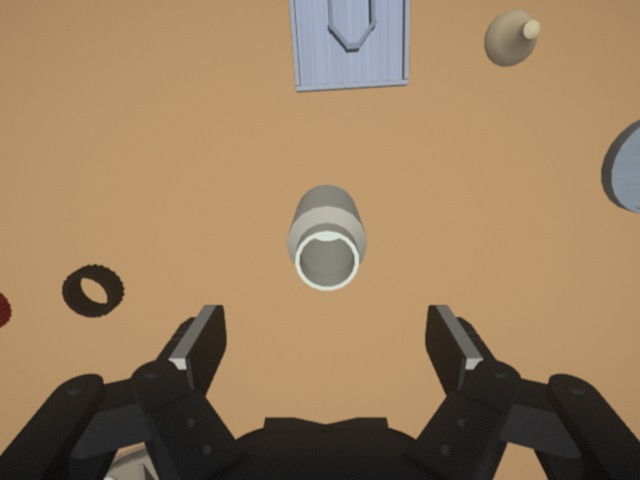

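The bottle's rim centre is at (327,261), within about 1 px of the prediction, so I descend.

Emit:
arm_command:
  commands:
    - [1,0,15,0]
    - [1,0,35,0]
    - [1,0,60,0]
    - [1,0,85,0]
    - [1,0,102,0]
    - [1,0,113,0]
    - [1,0,118,0]
    - [1,0,120,0]
    - [1,0,120,0]
    - [1,0,120,0]

```text
time: 34.4
position: [0.429, -0.1494, 0.0518]
eef_rot: [3.141, -0.001, 0.05]
wrist_force: [-0.1, -0.4, -0.8]
gripper_width: 0.0853
```

Emit:
arm_command:
  commands:
    - [0,0,0,0]
    - [0,0,0,0]
    - [0,0,0,0]
    - [0,0,0,0]
    - [0,0,0,0]
    - [0,0,0,0]
    - [0,0,0,0]
    - [0,0,-5,0]
    - [0,0,-15,0]
    - [0,0,-30,0]
  jaw: 0.45
  newtons: 35

```text
time: 35.65
position: [0.4285, -0.1492, 0.0821]
eef_rot: [-3.141, 0.0, 0.05]
wrist_force: [-0.0, -0.3, -0.6]
gripper_width: 0.0553
```

Run:
```python
from h import *
s=monitor.observe(); print(s["time"],s["position"],s["gripper_width"],s["wrist_force"])
for p in [(.4287,-.1485,.14),(.489,-.428,.14)]: print(go(*p,.05,s))
```

```text
35.65 [ 0.42854027 -0.14915846  0.08212369] 0.05532199723216605 [-0.02636762 -0.25796774 -0.5809213 ]
(array([  0.2,  -0.7, -57.9]), np.float64(-0.0))
(array([ 46.5, 281.5, -58. ]), np.float64(-0.0))
```

Emit:
arm_command:
  commands:
    - [0,0,-25,0]
    - [2,10,-50,0]
    - [6,35,-58,0]
    - [12,75,-58,0]
    - [20,120,-58,0]
    - [28,168,-58,0]
    - [36,213,-58,0]
    - [42,250,-58,0]
    - [45,272,-58,0]
    - [46,281,-58,0]

```text
time: 36.9
position: [0.4885, -0.4287, 0.14]
eef_rot: [3.142, -0.0, 0.049]
wrist_force: [-1.0, -0.1, -1.3]
gripper_width: 0.0551
```

Emit:
arm_command:
  commands:
    - [0,0,0,0]
    - [0,0,0,0]
    - [0,0,2,0]
    - [0,0,5,0]
    - [0,0,10,0]
    - [0,0,18,0]
    - [0,0,26,0]
    - [0,0,32,0]
    - [0,0,35,0]
    - [0,0,35,0]

```text
time: 38.15
position: [0.4886, -0.4276, 0.1041]
eef_rot: [-3.141, 0.0, 0.05]
wrist_force: [-0.5, -0.3, -0.7]
gripper_width: 0.0554
```

Run:
```python
from h import *
s=monitor.observe(); print(s["time"],s["position"],s["gripper_width"],s["wrist_force"],go(.489,-.428,.0565,.05,s))
# coaster check: numeric, from the scene/side/wrist views
for n in("scene","side","wrist"):
    cv2.imwrite(f"pics/{n}12.png",camera(n))
    X=s["position"]+[0,0,-.052]; print(n,"bottle base",px(n,X,s),"coaster",px(n,(.489,-.428,.013),s))
a=cv2.resize(cv2.imread("pics/scene12.png")[110:260,120:320],(400,300)); b=cv2.resize(cv2.imread("pics/side12.png")[80:230,330:530],(400,300))
c=cv2.imread("pics/wrist12.png")[0:375,70:570]; c=cv2.resize(c,(400,300)); 
cv2.imwrite("pics/m12.png",np.vstack([np.hstack([a,b]),np.hstack([c,c*0])]))
```

```text
38.15 [ 0.48857113 -0.42758693  0.10411723] 0.055351147475210895 [-0.52256447 -0.31579638 -0.73234553] (array([ 0.4,  0.4, 47.6]), np.float64(-0.0))
scene bottle base [198.2 178. ] coaster [199.6 192.7]
side bottle base [402.4 150.3] coaster [401.2 163.6]
wrist bottle base [327.2 264.4] coaster [327.5 242.2]
```

View pics/m12.png

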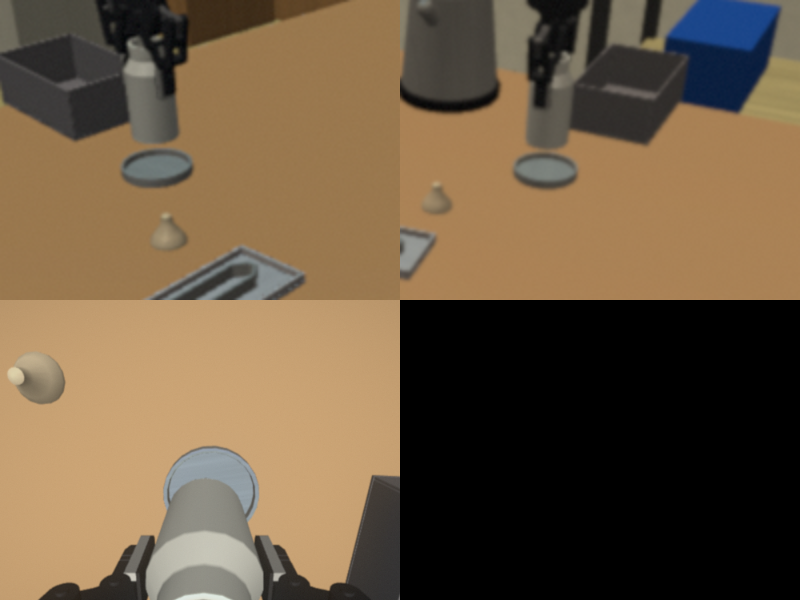

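Bottle held upright just above the coaster in all three views. In the wrist crop the coaster spans columns 163–259 with its top at row 446, slightly right of the bottle. I fit the exact offset and check the dark box's clearance (corner (372,476)).

Run:
```python
from h import *
from scipy.optimize import least_squares
s=monitor.observe(); th=np.linspace(0,2*np.pi,240)
def ext(n,c):
    P=np.array([px(n,(c[0]+.043*np.cos(t),c[1]+.043*np.sin(t),.013),s) for t in th]); return np.array([P[:,0].min(),P[:,0].max(),P[:,1].min(),P[:,1].max()])
L,R_,T=163/.8+70,259/.8+70,146/.8
f=least_squares(lambda c:(ext("wrist",c)-[L,R_,T,0])[:3],[.489,-.428],diff_step=1e-2); print("wrist",f.x,f.fun)
for n,L,R_,T in(("scene",120+121/2,120+193/2,110+149/2),("side",330+113/2,330+178/2,80+153/2)):
    g=least_squares(lambda c:(ext(n,c)-[L,R_,T,0])[:3],[.489,-.428],diff_step=1e-2); print(n,g.x,g.fun)
for z in(.04,.08): print("box",go(*w("wrist",535,220,z,s))[0])
print(go(f.x[0],f.x[1],.0565,.05,s))
```

```text
Traceback (most recent call last):
  File "h.py", line 13, in px
    K,R,t=cam(n,s); p=K@(R@np.array(X,float)+t); return (p[:2]/p[2]).round(1)
          ~~~^^^^^
  File "h.py", line 5, in cam
    c=get_calibration(n)
ValueError: time passes only in moves, steps and waits
```

```bash
sed -i 's/^def cam(/from functools import lru_cache\nget_calibration=lru_cache(get_calibration)\ndef cam(/' h.py
python3 - <<'E'
from h import *
from scipy.optimize import least_squares
s=monitor.observe(); th=np.linspace(0,2*np.pi,90); print(s["time"],s["position"])
def ext(n,c):
    P=np.array([px(n,(c[0]+.043*np.cos(t),c[1]+.043*np.sin(t),.013),s) for t in th]); return np.array([P[:,0].min(),P[:,0].max(),P[:,1].min()])
for n,q in(("wrist",(163/.8+70,259/.8+70,146/.8)),("scene",(180.5,216.5,184.5)),("side",(386.5,419,156.5))):
    g=least_squares(lambda c:ext(n,c)-q,[.489,-.428],diff_step=1e-2,max_nfev=8); print(n,g.x,g.fun,go(g.x[0],g.x[1],.0565,.05,s))
for z in(.04,.08): print("box",go(*w("wrist",535,220,z,s))[0])
E
```

```text
38.3 [ 0.48872859 -0.42772793  0.10460935]
wrist [ 0.48885007 -0.43260782] [-0.45  0.45  0.  ] (array([-0.1,  4.9, 48.1]), np.float64(-0.0))
scene [ 0.48888397 -0.43223647] [-0.1  0.   0. ] (array([-0.1,  4.5, 48.1]), np.float64(-0.0))
side [ 0.484925   -0.42895111] [0. 0. 0.] (array([-3.9,  1. , 48.1]), np.float64(-0.0))
box [ 24.5 128.1  64.6]
box [ 35.8 103.3  24.6]
```

Emit:
arm_command:
  commands:
    - [0,2,8,0]
    - [0,4,18,0]
    - [0,4,28,0]
    - [0,4,36,0]
    - [0,4,42,0]
    - [0,4,46,0]
    - [0,4,48,0]
    - [0,4,48,0]
    - [0,4,48,0]
    - [0,4,48,0]

```text
time: 39.55
position: [0.4889, -0.4317, 0.0565]
eef_rot: [3.141, -0.0, 0.05]
wrist_force: [0.0, 0.3, -0.2]
gripper_width: 0.0549
```

Run:
```python
from h import *
s=monitor.observe(); print(s["time"],s["position"],s["gripper_width"],s["wrist_force"])
```

```text
39.55 [ 0.48887003 -0.43171725  0.05652167] 0.05494969015844722 [ 0.03428468  0.29431585 -0.24873918]
```

Emit:
arm_command:
  commands:
    - [0,0,0.5,0]
    - [0,0,0.5,0]
    - [0,0,0.5,0]
    - [0,0,0.5,0]
    - [0,0,0.5,0]
    - [0,0,0.5,0]
    - [0,0,0.5,0]
    - [0,0,0,0]
    - [0,0,-10,0]
    - [0,0,-25,0]
  jaw: 1

```text
time: 40.8
position: [0.4888, -0.4316, 0.0821]
eef_rot: [-3.141, 0.0, 0.05]
wrist_force: [-0.1, -0.5, -0.3]
gripper_width: 0.0854
```

Emit:
arm_command:
  commands:
    - [0,0,-20,0]
    - [0,0,-50,0]
    - [0,0,-80,0]
    - [0,0,-110,0]
    - [0,0,-130,0]
    - [0,0,-140,0]
    - [0,0,-140,0]
    - [0,0,-140,0]
    - [0,0,-140,0]
    - [0,0,-140,0]

```text
time: 42.05
position: [0.4887, -0.4315, 0.2207]
eef_rot: [-3.141, 0.001, 0.05]
wrist_force: [-0.2, 0.1, 0.5]
gripper_width: 0.0856
```

Run:
```python
from h import *
s=monitor.observe(); print(s["time"],s["position"],s["gripper_width"],s["wrist_force"])
im=camera("wrist"); cv2.imwrite("pics/w13.png",im); sd=camera("side"); sc=camera("scene")
for n,i in(("side",sd),("scene",sc)): cv2.imwrite(f"pics/{n}13.png",i)
# bright rim of the bottle mouth, against where an upright bottle centred in the coaster puts it
for t in [(.489,-.432,.119)]: print("expected mouth",{n:px(n,t,s) for n in("wrist","side","scene")})
g=cv2.cvtColor(im,cv2.COLOR_BGR2HSV); m=((g[...,2]>190)&(g[...,1]<45)).astype(np.uint8)
n,l,st,c=cv2.connectedComponentsWithStats(m)
print([(st[i].tolist(),c[i].round(1).tolist()) for i in range(1,n) if st[i][4]>100])
# change maps: where did side/scene change since bottle was hanging
for nm,i in(("side",sd),("scene",sc)):
    d=cv2.absdiff(i,cv2.imread(f"pics/{nm}12.png")).max(2); print(nm)
    d0=cv2.absdiff(i,cv2.imread(f"pics/{nm}0.png")).max(2)
    k=cv2.connectedComponentsWithStats(cv2.dilate((d0>40).astype(np.uint8),np.ones((3,3))))
    print([k[2][j].tolist() for j in range(1,k[0]) if k[2][j][4]>60])
```

```text
42.05 [ 0.48866789 -0.43152379  0.22074246] 0.08563513306738386 [-0.21925136  0.10063644  0.49454899]
expected mouth {'wrist': array([327.6, 237.5]), 'side': array([405. , 125.7]), 'scene': array([193.9, 151.1])}
[([315, 195, 29, 13, 249], [329.5, 201.1]), ([301, 214, 53, 50, 720], [326.8, 232.8])]
side
[[394, 0, 42, 88, 2518], [529, 0, 43, 75, 1969], [592, 43, 18, 8, 131], [586, 56, 21, 40, 642], [392, 123, 24, 36, 697], [588, 129, 31, 11, 207], [626, 141, 14, 15, 79], [563, 143, 31, 20, 228], [575, 142, 55, 101, 2095], [536, 149, 27, 113, 764], [394, 159, 19, 11, 177], [368, 177, 29, 56, 1355], [264, 184, 69, 26, 1012], [428, 197, 24, 19, 388], [305, 235, 81, 35, 1409], [608, 244, 32, 25, 564], [200, 254, 48, 26, 734], [303, 290, 28, 27, 633], [305, 343, 60, 32, 1025], [149, 386, 38, 34, 823], [186, 394, 38, 35, 774]]
scene
[[152, 0, 97, 106, 5791], [493, 0, 8, 18, 68], [448, 42, 36, 70, 828], [484, 57, 32, 57, 598], [433, 74, 5, 37, 141], [438, 101, 7, 11, 61], [182, 146, 28, 45, 888], [279, 176, 33, 59, 1495], [201, 187, 10, 11, 100], [304, 232, 62, 46, 1083], [178, 241, 72, 46, 1268], [474, 264, 34, 38, 702], [397, 268, 29, 24, 555], [323, 308, 46, 47, 1007], [521, 346, 45, 58, 1503]]
```

The bottle mouth measures (327,239) in the wrist view against (327.6,237.5) expected for a bottle standing upright in the coaster. Side and scene changes since the start lie only where things were moved.

```bash
python3 -c "
from rig import finish_job; print(finish_job())"
```

```text
the job is handed in; nothing more can be done
None
```

I put everything away in the order asked: both white collars in the square tray, the tong in the long tray, the scoop in the saucer, and the bottle in the coaster. It took about 42 s of the 128 s. The highest wrist force I read was about 2 N; I only sampled it after each move.

**Seen in the wrist pictures:**
- **Collars:** the first lies flat in its half of the tray. Both show in the tray in a later picture taken from the side.
- **Tong:** it lies flat and centred, lengthwise in the long tray.
- **Scoop:** it stands upright in the middle of the saucer.

**Bottle, by measurement only:** I had used all 16 views, so I never looked at it after letting go. The mouth sat within about 2 pixels of where an upright, centred bottle should show it. The side and scene cameras showed changes only where I had moved things or where the arm stands.

**Disagreements:**
- **Long tray:** the wrist view put it about 7 mm from the first estimate, and I used the wrist value.
- **Coaster:** the views differed by about 4 mm. I moved 4 mm to match the wrist and scene views, and the coaster has 11 mm of slack all round.
- **Script error:** one measuring script failed on too many calibration calls. I fixed it, and the arm did not move.

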